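# Snug the filler plug under the circulator's push-to-release hatch

### The job

Take the small bottle off the rear deck of the water circulator and stand it upright on a free spot of the desk, press the circulator's sloping hatch inward at its front edge until the catch lets go and it swings over and lies right back on the deck, then turn the winged filler plug behind it clockwise until it is firmly snug, about a tenth of a turn past where it starts to bite, without overtightening it. Leave the hatch open for the leak check and do not disturb the other things on the desk.

Things in the scene. Friction and masses are not known exactly. Their poses are not given: they have to be found in the camera images.
- circulator: White low bench water circulator, fixed, 255 mm deep (x), 230 wide (y), 115 high; origin at the middle of its underside, x to its rear, y to the left as the robot sees it, z up. Its front rises at 20 degrees from 64 mm high at x = -125 to a crest 115 mm high at x = +16; behind the crest is a flat rear deck (x 16 to 131, 115 mm high).
- hatch (a joint): Hinge of the hatch, rad: 0 shut and caught, flush with the slope; negative pressed inward (stop at -0.045); 3.53 folded back over the deck. A push of about 4 N at the press point moves it in; by -0.03 (4 mm in) the catch lets go, and when the finger withdraws a spring swings it up over the crest and back onto the deck in about 4 s. It cannot be pulled open.
- hatch_press (a point): Press point on the outer face of the grey hatch (150 wide, 133 along the slope, 5 thick), at its three thumb ribs: mid-width, 16 mm from its front edge, 121 mm down the slope from the hinge. Axes turn with the hatch; shut, x points up the slope (to the rear), z outward at right angles to the slope.
- hatch_hinge (a point): Middle of the hatch's hinge axis at the crest, 4 mm over the slope surface; axes as at the press point, y along the hinge. Opening, the hatch sweeps all within 145 mm of this axis over its 150 mm width, the rear deck too. The bay under it is open 154 mm in y and to 142 mm down the slope, and 56 mm deep.
- plug_grip (a point): On the turning axis of the black winged plug in the bay, 5 mm below the top of its wing, a bar 48 mm long (x), 12 thick (y), 24 high (z): grip it here, across y. z is the turning axis, out of the bay at right angles to the slope. It lies mid-width, 79 mm down the slope from the crest, 18 mm below the slope surface. A 40 mm wide collar lies 6 mm below the bar. Tightens clockwise seen from outside.
- plug_seat (a joint): How far, in rad, the plug's tapered thread is driven past where it starts to bite; 0 at the start. The plug first turns easily (0.05 N m) by an unknown 0.6 to 1.8 rad; then this grows as it turns, at 0.22 N m + 0.25 N m per rad, with no stop. Snug is 0.3 to 1.15 (0.3 to 0.5 N m; aim at 0.6), over 1.2 is overtight. The wing gives 0.4 rad per N m, and springs back so much when let go.
- reagent_2: Small round plastic bottle standing on the rear deck, 48 mm diameter, straight sides to 60 mm, 96 high, 0.1 to 0.2 kg; origin at the middle of its underside, z up. Graspable across the body 30 to 80 mm above its foot.
- reagent_3: Larger round bottle on the desk, 66 mm diameter, 126 high; origin at the middle of its foot. Leave alone.
- timer: Bench timer with a round knob on the desk, 62 x 62 x 43 mm high; origin at the middle of its foot. Leave alone.
- label_roll: Roll of blank labels lying on the desk, 61 mm diameter, 40 high; origin at the middle of its foot. Leave alone.
- stapler: Stapler on the desk, 34 (x) x 136 (y) x 52 mm high; origin at the middle of its foot. Leave alone.
- tower_corner (a point): Front right foot corner of the black computer tower that stands left of the work, fixed, straight along the world axes: from here it extends 382 mm in +x, 158 mm in +y and 399 mm up.
- mouse: Computer mouse lying right of the work, fixed, 123 (x) x 63 (y) x 39 mm high; origin at the middle of its foot.
Not all that is in view belongs to the job. What is shaped like the reagent_2 but yellow is not meant.

How it is judged:
By the outcome, as a careful person would: the job done as asked, in the order asked, and still so for the second after the job is handed in, with the robot touching nothing.
It also fails if it takes over 72 s, if anything falls off the work surface, if the arm or the gripper's body presses on something with over 40 N, if the wrist force passes 120 N, or if a joint passes its speed limit or range.

### The arm

A 6-joint arm with a two-finger parallel gripper is mounted at the origin on a cart in front of the work surface, level with it; the furniture and walls round the work are solid. World frame = base frame: x ahead of the robot, y to its left, z up, the work surface at z = 0. Lengths are in m, angles in rad, forces in N, time in s.
With the tool pointing down it reaches from about 0.375 to 0.9 m from the base axis. Payload 3.1 kg.
Tool frame: the origin (TCP) lies at the centre of the arm's flange, where the gripper is bolted on; the fingertips stand 173 mm ahead of it and the grasp point (between the pads) lies 155 mm ahead of it; z points along the fingers, x is the direction in which the jaws open and shut, and the axes are right-handed (so a half turn about z gives the same grasp; the last joint's range is limited). The gripper opens to 85 mm and grips with 20 to 120 N. Pads are 22 mm wide; open, the fingers measure 114 mm over their backs; the gripper's body (76 mm by 85 mm) begins 54 mm behind the grasp point. The pads swing forward as they close: fully open they stand 13 mm farther back than shut.
Start: joints at [-1.496, 0.527, 1.433, -0, 1.181, -0.178], TCP at [0.156, -0.605, 0.405] pointing down, gripper open.
Joint ranges: [-3.08, 3.08], [-0.75, 2.2], [0.22, 2.44], [-1.43, 4.57], [0, 2.65], [-2.85, 2.85]. Speed limits (rad/s): [2.79, 2.79, 3.14, 3.14, 3.14, 3.14].

### API

Orientations are given as a unit quaternion [x, y, z, w].
In Python, from station import manip gives the robot as it stands.
- The arm moves only by the shell command python3 -m jog 'ROWS' [OPENING] [FORCE]. ROWS is JSON, a list that holds one entry, the list of rows, each a list of 4 numbers: the shift along the world's x, y, z in mm, then the turn about the world's z in degrees. A call has exactly 8 rows; each row shifts and turns the commanded pose from where the row before left it; what a row does not reach is not made up. A row lasts 1/8 s, in which the tool goes at most 62.5 mm and 10.7 degrees, less where a joint would pass 70% of its speed; a pose out of reach is approached as far as the arm can. A call is refused whole if a number of a shift passes 62.5 or a number of a turn 10.7, either way. A call with a gripper value outside its range is refused whole. OPENING is the opening in per cent of the stroke, from 0 (shut) to 100 (fully open), set as the call begins (- or left out, the last holds). The fingers move at their own pace and stop on an object; FORCE is the grip in N (left out, the last holds). Time passes only in rows, so rows that do not move let the fingers close, or fill a call up. It gives the time, the measured TCP pose, the force and the opening at its end, in the units of the state.
- manip.sense(): the state, without advancing time (a new reading comes with each control period).
- manip.snapshot(name): name is "scene" or "top" or "wrist"; returns the picture (420x560x3 uint8, red, green, blue); there is no depth.
- manip.camera_info(name): a dict with "fx", "fy", "cx", "cy" (pixels), "k1" (the pictures are not rectified: a ray, as slopes to the right and down, at radius r is drawn at 1 + k1 r^2 times it, then the intrinsics apply), "R" (3x3) and "t" (3): a world point X has camera coordinates R X + t. Camera axes: x right, y down, z forward; pixel columns grow to the right and rows downward; lengths in m; the calibration is good to about 2 mm. A picture is of the moment at which its call begins: read the wrist's pose just before it. camera_info takes no time and is no camera call; for the wrist camera it gives the pose at the moment of the call.
- manip.sign_off(): hands the job in, once; it reports no verdict.
The state is a dict: "t": time; "q": joint angles; "qd": joint speeds; "tau": joint torques, N m; "tcp_pos": TCP position; "tool_rot": TCP orientation; "force": force on the tool from outside, world axes, zero at the start; "ft_torque": the same for the moment, N m; "finger_gap": opening from 0.0 (shut) to 1.0 (fully open).
Only numpy, scipy, OpenCV 4.12 (cv2) and the standard library are available. Lean on these libraries where they do the work, as an engineer would, in place of code of your own. Each camera call takes 0.05 s, during which the arm holds its last target. There are 200 camera calls.

## Working session

There is one attempt and no reset: what is moved stays moved. The work goes in short steps, Python scripts to look and compute and a shell command to move; the robot and the scene stay as the last step left them, time stands still between calls to the robot, and variables do not carry over. Pictures are saved under pics/ and viewed, about 8 in all and at most 12, crops included, and the job is handed in when it is done.

```bash
mkdir -p pics; ls
python3 - <<'E'
from station import manip
import cv2,numpy as np
s=manip.sense();print({k:np.round(v,3).tolist() for k,v in s.items()})
for n in("scene","top"):
    im=manip.snapshot(n);cv2.imwrite(f"pics/{n}0.png",im[:,:,::-1])
    c=manip.camera_info(n);print(n,{k:np.round(v,3).tolist() for k,v in c.items()})
E
```

```text
pics
{'t': 0.0, 'q': [-1.497, 0.528, 1.434, 0.0, 1.181, -0.179], 'qd': [-0.003, -0.0, -0.0, 0.001, 0.0, 0.0], 'tau': [-0.001, -44.235, -17.803, -0.0, 0.008, 0.0], 'tcp_pos': [0.156, -0.605, 0.404], 'tool_rot': [0.791, -0.612, -0.001, -0.001], 'force': [-0.099, -0.022, -0.701], 'ft_torque': [-0.048, -0.021, 0.037], 'finger_gap': 1.005}
scene {'fx': 413.277, 'fy': 413.277, 'cx': 273.561, 'cy': 208.51, 'k1': -0.037, 'R': [[-0.747, -0.664, -0.014], [-0.339, 0.4, -0.851], [0.571, -0.631, -0.524]], 't': [0.426, 0.348, 0.907]}
top {'fx': 452.974, 'fy': 452.974, 'cx': 284.707, 'cy': 211.57, 'k1': -0.117, 'R': [[0.01, -1.0, -0.012], [-0.987, -0.008, -0.162], [0.162, 0.014, -0.987]], 't': [-0.067, 0.662, 1.384]}
```

View pics/scene0.png

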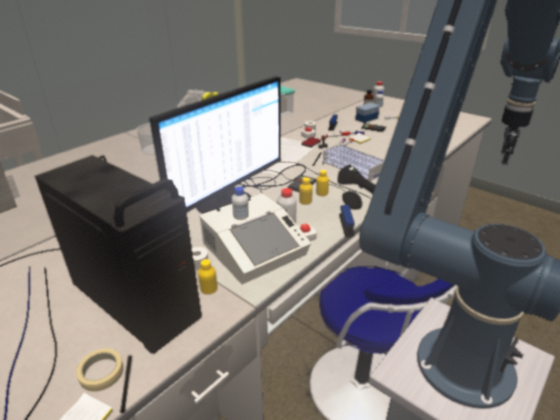

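View pics/top0.png

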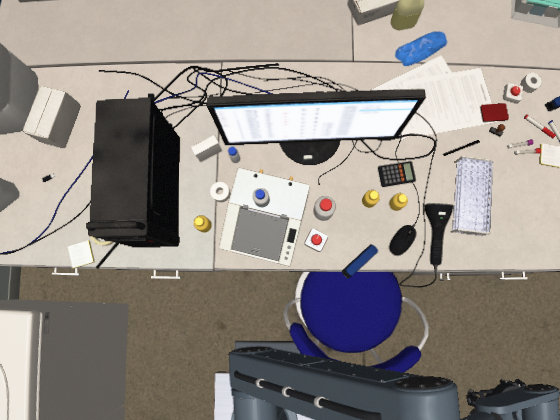

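The top view shows the circulator around (265,215). Candidates for reagent_2:
- Blue-capped clear bottle on the deck at (262,196). This fits the description.
- Yellow bottles at (202,223), (371,198) and (400,201). These are decoys.
- Red-capped large bottle at (325,207), which is reagent_3.
- A small blue-topped thing at (233,154), on the desk behind.

Next is an enlarged crop to check the choice.

Run:
```python
import cv2
im=cv2.imread("pics/top0.png")[140:280,180:380];cv2.imwrite("pics/topc.png",cv2.resize(im,None,fx=4,fy=4,interpolation=cv2.INTER_CUBIC))
```

```text
(no output)
```

View pics/topc.png

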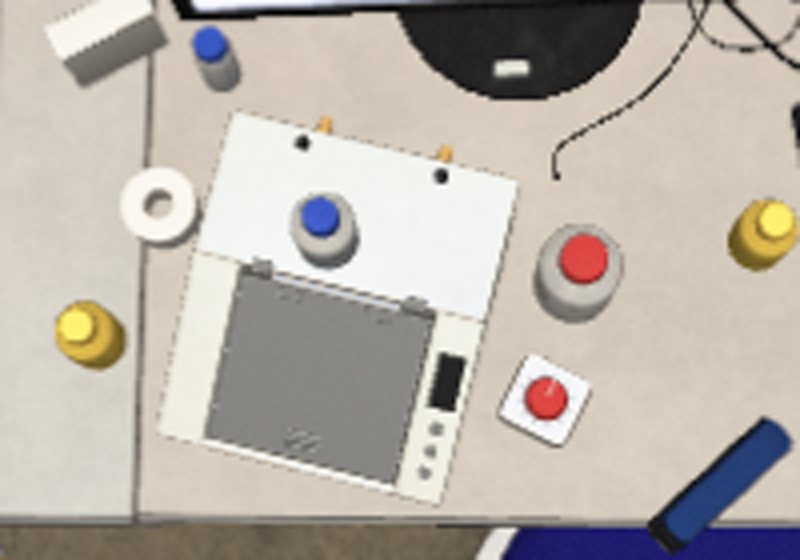

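The crop confirms it: the blue-capped bottle stands on the deck at crop (325,230), with the grey hatch shut in front of it. Now I'll measure positions.

```bash
cat > h.py <<'E'
from station import manip
import cv2,numpy as np
from scipy.optimize import least_squares
def ray(c,u,v):
    K=np.array([[c["fx"],0,c["cx"]],[0,c["fy"],c["cy"]],[0,0,1]])
    p=cv2.undistortPoints(np.array([[[u,v]]],float),K,np.array([c["k1"],0,0,0]))[0,0]
    R=np.array(c["R"]);return -R.T@np.array(c["t"]),R.T@np.array([p[0],p[1],1])
def at(c,u,v,z):
    o,d=ray(c,u,v);return (o+d*(z-o[2])/d[2])
def fit(L,W):
    L=np.array(L)[:,:2];W=np.array(W)[:,:2]
    f=lambda p:(np.c_[np.cos(p[2])*L[:,0]-np.sin(p[2])*L[:,1]+p[0],np.sin(p[2])*L[:,0]+np.cos(p[2])*L[:,1]+p[1]]-W).ravel()
    r=least_squares(f,[.6,0,0]);return r.x,r.fun.reshape(-1,2)
def loc2w(p,x,y):
    return np.array([np.cos(p[2])*x-np.sin(p[2])*y+p[0],np.sin(p[2])*x+np.cos(p[2])*y+p[1]])
def st():
    s=manip.sense();print({k:np.round(s[k],3).tolist() for k in("t","q","tcp_pos","tool_rot","force","ft_torque","finger_gap")});return s
E
python3 - <<'E'
from h import *
np.set_printoptions(precision=4,suppress=True)
c=manip.camera_info("top")
C=lambda a,b,z:at(c,180+a/4-.4,140+b/4-.4,z)
L=[(.131,.115),(.131,-.115),(.016,.115),(.016,-.115),(-.125,.115),(-.125,-.115)]
P=[(234,111),(518,181),(195,252),(484,322),(158,434),(440,504)];Z=[.115]*4+[.064]*2
p,r=fit(L,[C(*a,z) for a,z in zip(P,Z)]);print("circ",p,np.degrees(p[2]));print(r*1000)
np.save("circ.npy",p)
print("press",loc2w(p,-.0977,0),"hinge",loc2w(p,.0146,0))
xs=.016-.079*np.cos(np.radians(20))+.018*np.sin(np.radians(20))
print("plug",loc2w(p,xs,0),.115-.079*.342-.018*.94)
print("bottle cap",C(320,216,.115+.096),"foot",C(325,243,.115+.03))
print("reag3 cap",C(584,258,.126),"timer",C(546,398,.043),"stapler ends",C(775,440,.05),C(670,530,.05),"yellow",C(776,220,.096),"roll",C(159,206,.04))
print("rear small",C(211,43,.096)," edge",C(300,522,0),"spot",C(675,350,0), "mon base",C(515,98,0))
print("tower front right",at(c,179,246,0),"mouse",at(c,403,240,.03))
E
```

```text
circ [ 0.6373  0.0041 -0.2341] -13.412021203295405
[[ 1.3474  1.5039]
 [ 2.0129 -2.5268]
 [ 0.7105  1.3825]
 [-0.4579 -1.4638]
 [-1.1318  2.0862]
 [-2.4812 -0.982 ]]
press [0.5423 0.0267] hinge [0.6516 0.0007]
plug [0.5867 0.0162] 0.07106200000000001
bottle cap [0.6879 0.0089 0.211 ] foot [0.6809 0.0094 0.145 ]
reag3 cap [ 0.6745 -0.1851  0.126 ] timer [ 0.5768 -0.161   0.043 ] stapler ends [ 0.5441 -0.341   0.05  ] [ 0.4733 -0.2574  0.05  ] yellow [ 0.7112 -0.3369  0.096 ] roll [0.7304 0.1519 0.04  ]
rear small [0.8506 0.1063 0.096 ]  edge [0.4787 0.0354 0.    ] spot [ 0.6215 -0.2692  0.    ] mon base [ 0.8334 -0.1378  0.    ]
tower front right [0.554 0.286 0.   ] mouse [ 0.577  -0.4412  0.03  ]
```

```bash
python3 -m jog '[[[39,45,4,9.4],[39,45,4,9.4],[39,45,4,9.4],[39,45,4,9.4],[39,45,4,9.4],[39,45,4,9.4],[39,45,4,9.4],[39,45,4,9.4]]]' 100 40
python3 -m jog '[[[35,42,0,0],[35,42,0,0],[35,42,0,0],[35,42,0,0],[35,42,0,0],[35,42,0,0],[0,0,0,0],[0,0,0,0]]]'
python3 - <<'E'
from h import *
st();c=manip.camera_info("wrist");im=manip.snapshot("wrist");cv2.imwrite("pics/w1.png",im[:,:,::-1])
print({k:np.round(v,3).tolist() for k,v in c.items()})
E
```

```text
t: 1.1
tcp_pos: [0.4693, -0.2434, 0.4366]
tool_rot: [1.0, -0.0, -0.0, -0.0]
force: [-0.0, 0.2, -0.5]
finger_gap: 1.001
t: 2.1
tcp_pos: [0.6779, 0.007, 0.4358]
tool_rot: [1.0, -0.002, -0.001, 0.0]
force: [-0.6, 0.7, -0.4]
finger_gap: 1.003
{'t': 2.1, 'q': [-0.154, 0.573, 1.253, -0.001, 1.318, -0.149], 'tcp_pos': [0.678, 0.007, 0.436], 'tool_rot': [1.0, -0.002, -0.001, 0.0], 'force': [-0.647, 0.666, -0.379], 'ft_torque': [0.006, -0.019, 0.024], 'finger_gap': 1.003}
{'fx': 341.868, 'fy': 341.868, 'cx': 285.625, 'cy': 210.989, 'k1': -0.076, 'R': [[1.0, -0.005, -0.002], [-0.004, -0.957, 0.291], [-0.003, -0.291, -0.957]], 't': [-0.677, -0.037, 0.414]}
```

View pics/w1.png

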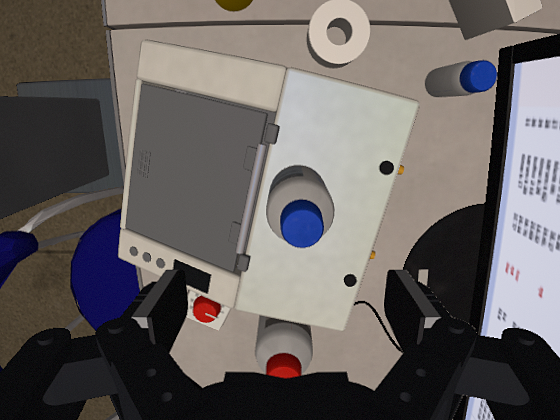

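Wrist view: bottle cap centre at (302,223), its body around (298,200), and the hatch ribs at (145,165). The monitor edge is at the right, around x=500. I'll refine from here.

Run:
```python
from h import *
np.set_printoptions(precision=4,suppress=True)
c=manip.camera_info("wrist");C=lambda u,v,z:at(c,u,v,z)
L=[(.131,.115),(.131,-.115),(.016,.115),(.016,-.115),(-.125,.115),(-.125,-.115)]
P=[(418,101),(345,330),(287,67),(237,310),(143,41),(119,258)];Z=[.115]*4+[.064]*2
p,r=fit(L,[C(*a,z) for a,z in zip(P,Z)]);print(p,np.degrees(p[2]));print(r*1000)
print("press",C(145,165,.0736),loc2w(p,-.0977,0));np.save("circ2.npy",p)
print("cap",C(302,223,.211),"shoulder/body",C(299,206,.115+.05), "monitor",C(483,330,.12),C(510,50,.12))
xs=.016-.079*np.cos(np.radians(20))+.018*np.sin(np.radians(20));print("plug",loc2w(p,xs,0))
```

```text
[ 0.6376  0.0061 -0.229 ] -13.118772929770627
[[ 4.0911  1.2978]
 [ 2.4512 -2.9416]
 [-0.0802  1.5185]
 [-2.0556 -0.8744]
 [-2.9104  2.0894]
 [-1.4962 -1.0898]]
press [0.5384 0.0286 0.0736] [0.5424 0.0283]
cap [0.6877 0.0145 0.211 ] shoulder/body [0.6876 0.0119 0.165 ] monitor [ 0.8778 -0.1333  0.12  ] [0.8583 0.1284 0.12  ]
plug [0.5869 0.0179]
```

```bash
python3 -m jog '[[[9,5,0,0],[0,0,-30,0],[0,0,-30,0],[0,0,-30,0],[0,0,-30,0],[0,0,0,0],[0,0,0,0],[0,0,0,0]]]'
python3 -m jog '[[[0,0,0,0],[0,0,0,0],[0,0,0,0],[0,0,0,0],[0,0,0,0],[0,0,0,0],[0,0,0,0],[0,0,0,0]]]' 20 40
```

```text
t: 3.15
tcp_pos: [0.688, 0.0116, 0.3187]
tool_rot: [1.0, -0.003, 0.002, 0.0]
force: [0.2, -0.1, 0.3]
finger_gap: 0.995
t: 4.15
tcp_pos: [0.6875, 0.0119, 0.3175]
tool_rot: [1.0, -0.003, 0.0, 0.0]
force: [-1.0, 0.2, 5.2]
finger_gap: 0.554
```

```bash
python3 -m jog '[[[0,0,50,0],[0,0,50,0],[-15,-57,0,0],[-15,-57,0,0],[-15,-57,0,0],[-15,-57,0,0],[-15,-56,0,0],[0,0,0,0]]]'
python3 -m jog '[[[0,0,-30,0],[0,0,-30,0],[0,0,-30,0],[0,0,-15,0],[0,0,0,0],[0,0,0,0],[0,0,0,0],[0,0,0,0]]]'
python3 - <<'E'
from h import *
st()
E
```

```text
t: 5.15
tcp_pos: [0.6108, -0.2768, 0.4154]
tool_rot: [1.0, -0.006, -0.001, 0.0]
force: [-0.0, 0.8, -1.2]
finger_gap: 0.556
t: 6.15
tcp_pos: [0.6125, -0.2722, 0.3128]
tool_rot: [1.0, -0.003, 0.001, 0.001]
force: [0.1, -0.0, -1.1]
finger_gap: 0.553
{'t': 6.15, 'q': [-0.585, 0.691, 1.39, 0.0, 1.058, -0.579], 'tcp_pos': [0.613, -0.272, 0.313], 'tool_rot': [1.0, -0.003, 0.001, 0.001], 'force': [0.101, -0.04, -1.122], 'ft_torque': [0.033, 0.005, 0.041], 'finger_gap': 0.553}
```

```bash
python3 -m jog '[[[0,0,-30,0],[0,0,-30,0],[0,0,-30,0],[0,0,-10,0],[0,0,-4,0],[0,0,-3,0],[0,0,0,0],[0,0,0,0]]]'
python3 -m jog '[[[0,0,-2,0],[0,0,-1,0],[0,0,-1,0],[0,0,0,0],[0,0,0,0],[0,0,0,0],[0,0,0,0],[0,0,0,0]]]'
```

```text
t: 7.15
tcp_pos: [0.6126, -0.2722, 0.2056]
tool_rot: [1.0, -0.003, 0.001, 0.0]
force: [0.1, 0.1, -1.5]
finger_gap: 0.555
t: 8.15
tcp_pos: [0.6124, -0.2721, 0.2025]
tool_rot: [1.0, -0.003, 0.0, 0.0]
force: [-3.5, 1.3, 8.0]
finger_gap: 0.553
```

```bash
python3 -m jog '[[[0,0,0,0],[0,0,0,0],[0,0,0,0],[0,0,30,0],[0,0,50,0],[0,0,50,0],[0,0,30,0],[0,0,0,0]]]' 85
python3 -m jog '[[[-11,43,0,9.6],[-11,43,0,9.6],[-11,43,0,9.6],[-11,43,0,9.6],[-11,43,0,9.6],[-11,43,0,9.6],[-11,43,0,9.6],[0,0,0,9.6]]]' 0
python3 -m jog '[[[0,0,-25,0],[0,0,-30,0],[0,0,-30,0],[0,0,-10,0],[0,0,0,0],[0,0,0,0],[0,0,0,0],[0,0,0,0]]]'
python3 - <<'E'
from h import *
st()
for n in("scene","top"): cv2.imwrite(f"pics/{n}2.png",manip.snapshot(n)[:,:,::-1])
t=cv2.resize(cv2.imread("pics/top2.png")[130:280,180:440],None,fx=2.3,fy=2.3,interpolation=3)
s=cv2.resize(cv2.imread("pics/scene2.png")[160:310,180:400],None,fx=345/150,fy=345/150,interpolation=3)
s=s[:,:t.shape[1]]
w=max(s.shape[1],t.shape[1]);P=lambda i:cv2.copyMakeBorder(i,0,0,0,w-i.shape[1],0)
cv2.imwrite("pics/c2.png",cv2.resize(np.vstack([t,P(s)]),None,fx=.86,fy=.86))
E
```

```text
t: 9.15
tcp_pos: [0.6131, -0.2725, 0.3639]
tool_rot: [1.0, -0.003, 0.003, 0.002]
force: [-0.7, -0.5, -1.3]
finger_gap: 0.846
t: 10.15
tcp_pos: [0.5334, 0.0319, 0.3589]
tool_rot: [0.782, 0.623, -0.002, -0.002]
force: [0.0, -0.3, 0.2]
finger_gap: 0.001
t: 11.15
tcp_pos: [0.5355, 0.0289, 0.2665]
tool_rot: [0.785, 0.619, 0.001, 0.001]
force: [-0.5, -0.3, 0.5]
finger_gap: -0.001
{'t': 11.15, 'q': [-0.155, 0.617, 1.772, -0.0, 0.751, -1.49], 'tcp_pos': [0.536, 0.029, 0.266], 'tool_rot': [0.785, 0.619, 0.001, 0.001], 'force': [-0.47, -0.35, 0.468], 'ft_torque': [-0.012, 0.04, -0.029], 'finger_gap': -0.001}
```

View pics/c2.png

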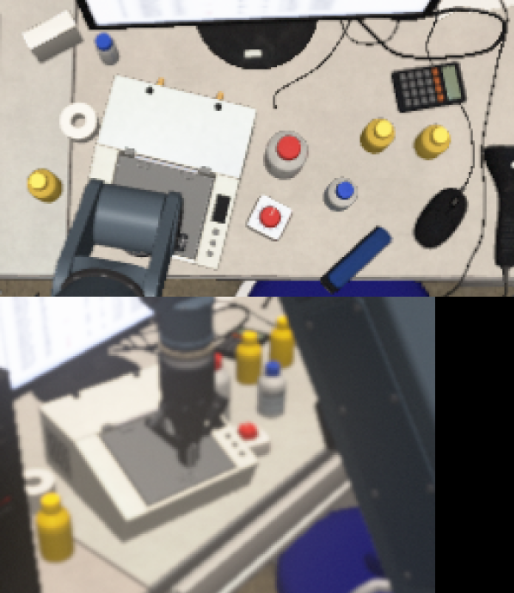

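The blue-capped bottle stands upright on the desk at (343,192), and the neighbours are undisturbed. The fingertip is over the hatch's front middle. Now the press.

```bash
python3 -m jog '[[[0,0,-10,0],[0,0,-5,0],[0,0,-2,0],[0,0,-1,0],[0,0,-1,0],[0,0,-1,0],[0,0,0,0],[0,0,0,0]]]'
python3 -m jog '[[[0,0,-1,0],[0,0,-1,0],[0,0,0,0],[0,0,0,0],[0,0,0,0],[0,0,0,0],[0,0,0,0],[0,0,0,0]]]'
```

```text
t: 12.25
tcp_pos: [0.5355, 0.0288, 0.2461]
tool_rot: [0.785, 0.619, 0.0, 0.0]
force: [-1.4, -0.0, 5.0]
finger_gap: 0.0
t: 13.25
tcp_pos: [0.536, 0.0287, 0.244]
tool_rot: [0.785, 0.619, 0.001, 0.001]
force: [0.6, -0.6, 4.6]
finger_gap: -0.004
```

```bash
python3 -m jog '[[[0,0,-1,0],[0,0,-1,0],[0,0,0,0],[0,0,0,0],[0,0,0,0],[0,0,0,0],[0,0,0,0],[0,0,0,0]]]'
```

```text
t: 14.25
tcp_pos: [0.5363, 0.0286, 0.2428]
tool_rot: [0.785, 0.619, 0.001, 0.001]
force: [-0.2, -1.0, 9.3]
finger_gap: 0.004
```

```bash
python3 -m jog '[[[-5,1,30,0],[-30,8,35,0],[-40,8,30,0],[-35,8,30,0],[0,0,0,0],[0,0,0,0],[0,0,0,0],[0,0,0,0]]]'
for i in 1 2 3; do python3 -m jog '[[[0,0,0,0],[0,0,0,0],[0,0,0,0],[0,0,0,0],[0,0,0,0],[0,0,0,0],[0,0,0,0],[0,0,0,0]]]' 70 30; done
python3 - <<'E'
from h import *
st();cv2.imwrite("pics/top3.png",manip.snapshot("top")[:,:,::-1]);w=manip.snapshot("wrist")[:,:,::-1];cv2.imwrite("pics/w3.png",w)
c=manip.camera_info("wrist");np.save("w3c.npy",c,allow_pickle=True)
t=cv2.resize(cv2.imread("pics/top3.png")[150:280,200:320],None,fx=420/130,fy=420/130,interpolation=3)
cv2.imwrite("pics/c3.png",np.hstack([w[:, 40:440],t]))
E
```

```text
t: 15.25
tcp_pos: [0.426, 0.0536, 0.3659]
tool_rot: [0.786, 0.619, -0.0, -0.0]
force: [0.3, -0.5, 0.3]
finger_gap: -0.0
t: 16.25
tcp_pos: [0.4253, 0.0539, 0.3667]
tool_rot: [0.785, 0.619, -0.0, 0.0]
force: [0.0, -0.5, 0.4]
finger_gap: 0.701
t: 17.25
tcp_pos: [0.4253, 0.0539, 0.3667]
tool_rot: [0.785, 0.619, 0.0, -0.0]
force: [0.8, 0.1, 0.5]
finger_gap: 0.704
t: 18.25
tcp_pos: [0.4254, 0.0539, 0.3667]
tool_rot: [0.785, 0.619, 0.0, 0.0]
force: [-1.0, 0.3, 0.3]
finger_gap: 0.699
{'t': 18.25, 'q': [-0.136, 0.329, 1.947, -0.0, 0.866, -1.471], 'tcp_pos': [0.425, 0.054, 0.367], 'tool_rot': [0.785, 0.619, 0.0, 0.0], 'force': [-1.029, 0.323, 0.26], 'ft_torque': [0.051, -0.028, 0.015], 'finger_gap': 0.699}
```

View pics/c3.png

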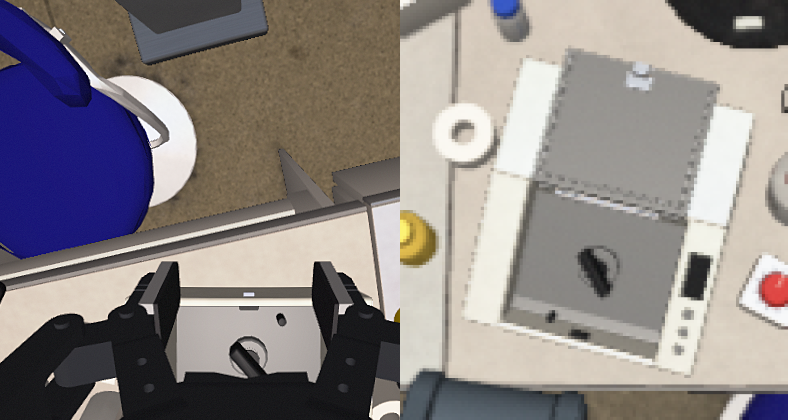

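The hatch is open and lying back on the deck, with its catch plate at (640,75) in the right panel. The bay shows the winged bar, with ends at about (585,252) and (606,293) in the right panel. Now I'll compute the bar's pose.

Run:
```python
from h import *
np.set_printoptions(precision=4,suppress=True)
c=manip.camera_info("top");k=130/420
for (a,b) in [((584,250),(606,293)),((582,252),(603,296))]:
    A,B=[at(c,200+(u-400)*k-.4,150+v*k-.4,.074) for u,v in(a,b)]
    d=A-B;print(A,B,(A+B)/2,np.hypot(*d[:2]),np.degrees(np.arctan2(d[1],d[0])))
im=cv2.imread("pics/top3.png")[212:250,240:284]
a=cv2.resize(im,None,fx=12,fy=12,interpolation=3);w=cv2.imread("pics/w3.png")[320:390,240:340]
b=cv2.resize(w,None,fx=456/70*.5,fy=456/70*.5,interpolation=3);b=cv2.copyMakeBorder(b,0,456-b.shape[0],0,0,0)
cv2.imwrite("pics/c4.png",np.hstack([a[:, :470],b])[:, :800])
```

```text
[0.6099 0.0261 0.074 ] [0.5685 0.0041 0.074 ] [0.5892 0.0151 0.074 ] 0.04685479736041673 27.92810059220489
[0.6079 0.028  0.074 ] [0.5656 0.007  0.074 ] [0.5867 0.0175 0.074 ] 0.047276533774874015 26.380413493195313
```

View pics/c4.png

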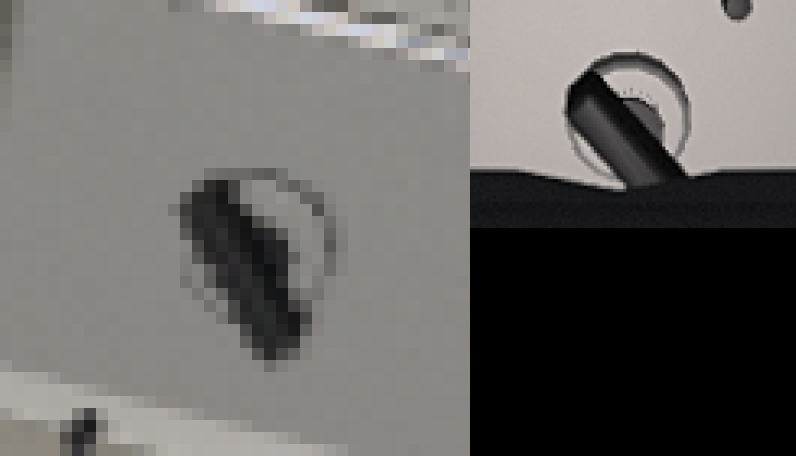

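```bash
python3 -m jog '[[[41,-9,0,10.25],[41,-9,0,10.25],[41,-9,0,10.25],[40,-10,0,10.25],[0,0,-30,0],[0,0,-30,0],[0,0,0,0],[0,0,0,0]]]' 50 30
python3 - <<'E'
from h import *
st();cv2.imwrite("pics/w5.png",manip.snapshot("wrist")[:,:,::-1]);cv2.imwrite("pics/s5.png",manip.snapshot("scene")[:,:,::-1])
w=cv2.imread("pics/w5.png");s=cv2.resize(cv2.imread("pics/s5.png")[180:290,190:330],None,fx=3,fy=3,interpolation=3)
s=cv2.copyMakeBorder(s,0,420-s.shape[0],0,0,0)
cv2.imwrite("pics/c5.png",np.hstack([w[:,90:450],s]))
E
```

```text
t: 19.35
tcp_pos: [0.5887, 0.0169, 0.3074]
tool_rot: [0.519, 0.855, 0.0, 0.001]
force: [0.2, -0.0, 0.2]
finger_gap: 0.502
{'t': 19.35, 'q': [-0.161, 0.605, 1.613, -0.0, 0.923, -2.212], 'tcp_pos': [0.589, 0.017, 0.307], 'tool_rot': [0.519, 0.855, 0.0, 0.001], 'force': [0.157, -0.026, 0.168], 'ft_torque': [0.042, -0.015, -0.017], 'finger_gap': 0.502}
```

View pics/c5.png

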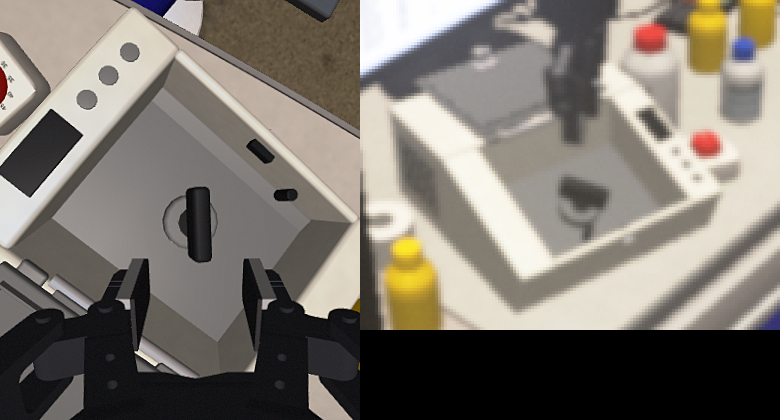

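The bar (crop (199,190) to (200,260)) stands square to the jaws and midway between them. I'll check its centre by ray before descending.

Run:
```python
from h import *
c=manip.camera_info("wrist")
for u,v in((286.5,190),(291,258)):print(np.round(at(c,u,v,.0757),4))
print(np.round(at(c,289,225,.0757),4), np.round(loc2w(np.load("circ2.npy"),-.0535,0),4))
```

```text
[0.5667 0.0062 0.0757]
[0.6053 0.0297 0.0757]
[0.5859 0.018  0.0757] [0.5855 0.0183]
```

```bash
python3 -m jog '[[[-1,0,-30,0],[0,0,-25,0],[0,0,-15,0],[0,0,-6,0],[0,0,0,0],[0,0,0,0],[0,0,0,0],[0,0,0,0]]]'
python3 -m jog '[[[0,0,0,0],[0,0,0,0],[0,0,0,0],[0,0,0,0],[0,0,0,0],[0,0,0,0],[0,0,0,0],[0,0,0,0]]]' 5 30
python3 - <<'E'
from h import *
st()
E
```

```text
t: 20.45
tcp_pos: [0.5875, 0.0169, 0.2312]
tool_rot: [0.519, 0.855, 0.0, 0.0]
force: [-0.2, -0.3, -0.3]
finger_gap: 0.5
t: 21.45
tcp_pos: [0.5872, 0.0172, 0.2311]
tool_rot: [0.519, 0.855, 0.0, -0.0]
force: [-1.9, 3.0, 5.2]
finger_gap: 0.166
{'t': 21.45, 'q': [-0.161, 0.721, 1.656, 0.001, 0.765, -2.212], 'tcp_pos': [0.587, 0.017, 0.231], 'tool_rot': [0.519, 0.855, 0.0, -0.0], 'force': [-1.924, 3.04, 5.228], 'ft_torque': [0.337, 0.204, -0.079], 'finger_gap': 0.166}
```

```bash
python3 -m jog '[[[0,0,0,-5],[0,0,0,-5],[0,0,0,-5],[0,0,0,-5],[0,0,0,-5],[0,0,0,-5],[0,0,0,0],[0,0,0,0]]]'
python3 -c "
from h import *
st()"
python3 -m jog '[[[0,0,0,0],[0,0,0,0],[0,0,0,0],[0,0,0,0],[0,0,0,-4],[0,0,0,-4],[0,0,0,0],[0,0,0,0]]]'
python3 -c "
from h import *
st()"
```

```text
t: 22.45
tcp_pos: [0.5871, 0.0172, 0.2314]
tool_rot: [0.722, 0.691, 0.0, -0.0]
force: [-2.2, 2.9, 6.7]
finger_gap: 0.137
{'t': 22.45, 'q': [-0.161, 0.72, 1.656, 0.0, 0.765, -1.688], 'tcp_pos': [0.587, 0.017, 0.231], 'tool_rot': [0.722, 0.691, 0.0, -0.0], 'force': [-2.201, 2.921, 6.72], 'ft_torque': [0.138, 0.25, -0.093], 'finger_gap': 0.137}
t: 23.45
tcp_pos: [0.5872, 0.0174, 0.2313]
tool_rot: [0.769, 0.639, 0.0, -0.0]
force: [-2.1, 4.0, 6.6]
finger_gap: 0.135
{'t': 23.45, 'q': [-0.161, 0.72, 1.656, 0.001, 0.765, -1.549], 'tcp_pos': [0.587, 0.017, 0.231], 'tool_rot': [0.769, 0.639, 0.0, -0.0], 'force': [-2.102, 4.039, 6.6], 'ft_torque': [0.453, 0.141, 0.021], 'finger_gap': 0.135}
```

```bash
cat > t.py <<'E'
from h import *
s=manip.sense();a=s["tool_rot"];print("yaw %.1f Tz %.3f"%(np.degrees(2*np.arctan2(a[1],a[0])),s["ft_torque"][2]),np.round(s["ft_torque"],2),"F",np.round(s["force"],1))
E
python3 -m jog '[[[0,0,0,-2],[0,0,0,-2],[0,0,0,-2],[0,0,0,-2],[0,0,0,-2],[0,0,0,-2],[0,0,0,0],[0,0,0,0]]]' | tail -1; python3 t.py
python3 -m jog '[[[0,0,0,-2],[0,0,0,-2],[0,0,0,-2],[0,0,0,-2],[0,0,0,-2],[0,0,0,-2],[0,0,0,0],[0,0,0,0]]]' | tail -1; python3 t.py
```

```text
finger_gap: 0.129
yaw 67.5 Tz 0.179 [ 1.31 -0.06  0.18] F [-1.7  6.1  6.4]
finger_gap: 0.135
yaw 55.5 Tz 0.346 [ 1.91 -0.22  0.35] F [-1.2  7.6  7.2]
```

```bash
cat > t.py <<'E'
from h import *
p=np.load("circ2.npy");s=manip.sense();q=s["tool_rot"];F=np.array(s["force"])
M=np.array(s["ft_torque"])-np.cross([0,0,-.155],F)
th=np.radians(20);a=np.array([-np.sin(th)*np.cos(p[2]),-np.sin(th)*np.sin(p[2]),np.cos(th)])
print("t %.2f yaw %.1f axisT %.3f Tz %.3f gap %.3f"%(s["t"],np.degrees(2*np.arctan2(q[1],q[0])),M@a,M[2],s["finger_gap"]),"M",np.round(M,2),"F",np.round(F,1),"q6 %.2f"%s["q"][5])
E
python3 -m jog '[[[0,0,0,0],[0,0,0,0],[0,0,0,0],[0,0,0,0],[0,0,0,0],[0,0,0,0],[0,0,0,0],[0,0,0,0]]]' 32 30 | tail -1; python3 t.py
python3 -m jog '[[[0,0,0,0],[0,0,0,0],[0,0,0,0],[0,0,0,0],[0,0,0,0],[0,0,0,0],[0,0,0,0],[0,0,0,0]]]' 5 30 | tail -1; python3 t.py
python3 -m jog '[[[0,0,0,-2],[0,0,0,-2],[0,0,0,-2],[0,0,0,-2],[0,0,0,0],[0,0,0,0],[0,0,0,0],[0,0,0,0]]]' | tail -1; python3 t.py
python3 -m jog '[[[0,0,0,-2],[0,0,0,-2],[0,0,0,-2],[0,0,0,-2],[0,0,0,0],[0,0,0,0],[0,0,0,0],[0,0,0,0]]]' | tail -1; python3 t.py
```

```text
finger_gap: 0.319
t 26.45 yaw 55.5 axisT -0.028 Tz -0.003 gap 0.319 M [ 0.05 -0.12 -0.  ] F [-0.8 -0.1  0.5] q6 -1.13
finger_gap: 0.142
t 27.45 yaw 55.5 axisT -0.030 Tz 0.096 gap 0.142 M [ 0.31 -0.22  0.1 ] F [2.  5.  1.3] q6 -1.13
finger_gap: 0.145
t 28.45 yaw 47.5 axisT 0.014 Tz 0.211 gap 0.145 M [ 0.47 -0.36  0.21] F [1.6 6.3 2.3] q6 -0.99
finger_gap: 0.144
t 29.45 yaw 39.5 axisT 0.039 Tz 0.364 gap 0.144 M [ 0.8  -0.45  0.36] F [2.  6.9 2.6] q6 -0.85
```

```bash
python3 -m jog '[[[0,0,0,-2],[0,0,0,-2],[0,0,0,-2],[0,0,0,-2],[0,0,0,0],[0,0,0,0],[0,0,0,0],[0,0,0,0]]]' | tail -1; python3 t.py
python3 -m jog '[[[0,0,0,-2],[0,0,0,-2],[0,0,0,-2],[0,0,0,-2],[0,0,0,0],[0,0,0,0],[0,0,0,0],[0,0,0,0]]]' | tail -1; python3 t.py
```

```text
finger_gap: 0.147
t 30.45 yaw 31.5 axisT 0.177 Tz 0.606 gap 0.147 M [ 1.   -0.77  0.61] F [1.5 8.2 1.1] q6 -0.71
finger_gap: 0.148
t 31.45 yaw 23.5 axisT 0.227 Tz 0.648 gap 0.148 M [ 0.96 -0.79  0.65] F [1.3 9.1 3.5] q6 -0.57
```

```bash
python3 -m jog '[[[0,0,0,0],[0,0,0,0],[0,0,0,0],[0,0,0,0],[0,0,0,0],[0,0,0,0],[0,0,0,0],[0,0,0,0]]]' 32 60 | tail -1; python3 t.py
python3 -m jog '[[[0,0,0,0],[0,0,0,0],[0,0,0,0],[0,0,0,0],[0,0,0,0],[0,0,0,0],[0,0,0,0],[0,0,0,0]]]' 5 60 | tail -1; python3 t.py
python3 -m jog '[[[0,0,0,-2],[0,0,0,-2],[0,0,0,-2],[0,0,0,-2],[0,0,0,0],[0,0,0,0],[0,0,0,0],[0,0,0,0]]]' | tail -1; python3 t.py
```

```text
finger_gap: 0.321
t 32.45 yaw 23.5 axisT -0.024 Tz -0.061 gap 0.321 M [-0.09  0.06 -0.06] F [-0.   0.4 -1.3] q6 -0.57
finger_gap: 0.16
t 33.45 yaw 23.5 axisT 0.201 Tz 0.345 gap 0.160 M [ 0.27 -0.42  0.35] F [0.2 5.  5.7] q6 -0.57
finger_gap: 0.156
t 34.45 yaw 15.5 axisT 0.215 Tz 0.461 gap 0.156 M [ 0.52 -0.58  0.46] F [-0.1  5.6  4.8] q6 -0.43
```

```bash
python3 -m jog '[[[0,0,0,-2],[0,0,0,-2],[0,0,0,-2],[0,0,0,-2],[0,0,0,0],[0,0,0,0],[0,0,0,0],[0,0,0,0]]]' | tail -1; python3 t.py
python3 -m jog '[[[0,0,0,-2],[0,0,0,-2],[0,0,0,-2],[0,0,0,0],[0,0,0,0],[0,0,0,0],[0,0,0,0],[0,0,0,0]]]' | tail -1; python3 t.py
```

```text
finger_gap: 0.158
t 35.45 yaw 7.5 axisT 0.302 Tz 0.664 gap 0.158 M [ 0.76 -0.9   0.66] F [-0.7  6.1  5. ] q6 -0.29
finger_gap: 0.156
t 36.45 yaw 1.5 axisT 0.321 Tz 0.670 gap 0.156 M [ 0.74 -0.8   0.67] F [0.6 7.4 5.6] q6 -0.19
```

```bash
python3 -m jog '[[[0,0,0,-2],[0,0,0,-2],[0,0,0,-3],[0,0,0,0],[0,0,0,0],[0,0,0,0],[0,0,0,0],[0,0,0,0]]]' | tail -1; python3 t.py
python3 -m jog '[[[0,0,0,0],[0,0,0,0],[0,0,0,0],[0,0,0,0],[0,0,0,0],[0,0,0,0],[0,0,0,0],[0,0,0,0]]]' | tail -1; python3 t.py
```

```text
finger_gap: 0.157
t 37.45 yaw -5.4 axisT 0.363 Tz 0.594 gap 0.157 M [ 0.34 -1.06  0.59] F [-0.8  5.4  6.6] q6 -0.07
finger_gap: 0.158
t 38.45 yaw -5.4 axisT 0.288 Tz 0.536 gap 0.158 M [ 0.42 -0.96  0.54] F [-0.2  4.7  7.2] q6 -0.07
```

```bash
python3 -m jog '[[[0,0,0,0],[0,0,0,0],[0,0,0,0],[0,0,0,0],[0,0,20,0],[0,0,40,0],[0,0,40,0],[0,0,40,0]]]' 45
python3 -m jog '[[[-30,0,0,0],[-40,0,10,0],[-40,0,0,0],[-40,0,0,0],[0,0,0,0],[0,0,0,0],[0,0,0,0],[0,0,0,0]]]'
python3 - <<'E'
from h import *
st()
for n in("scene","top"): cv2.imwrite(f"pics/{n}9.png",manip.snapshot(n)[:,:,::-1])
t=cv2.resize(cv2.imread("pics/top9.png")[140:280,190:390],None,fx=3,fy=3,interpolation=3)
s=cv2.resize(cv2.imread("pics/scene9.png")[165:300,190:350],None,fx=1.3,fy=1.3,interpolation=3)
s=cv2.copyMakeBorder(s,0,420-s.shape[0],0,max(0,200-s.shape[1]),0)
cv2.imwrite("pics/c9.png",np.hstack([t[:,:590],s[:,:208]]))
E
```

```text
t: 39.45
tcp_pos: [0.5872, 0.0168, 0.3718]
tool_rot: [0.999, -0.048, -0.0, 0.0]
force: [-0.6, 1.4, -0.2]
finger_gap: 0.445
t: 40.45
tcp_pos: [0.4382, 0.0167, 0.3806]
tool_rot: [0.999, -0.048, 0.0, 0.0]
force: [-0.0, -0.1, -1.2]
finger_gap: 0.448
{'t': 40.45, 'q': [-0.218, 0.317, 1.909, 0.0, 0.915, -0.121], 'tcp_pos': [0.438, 0.017, 0.381], 'tool_rot': [0.999, -0.048, 0.0, 0.0], 'force': [-0.036, -0.139, -1.15], 'ft_torque': [0.0, 0.038, 0.014], 'finger_gap': 0.448}
```

View pics/c9.png

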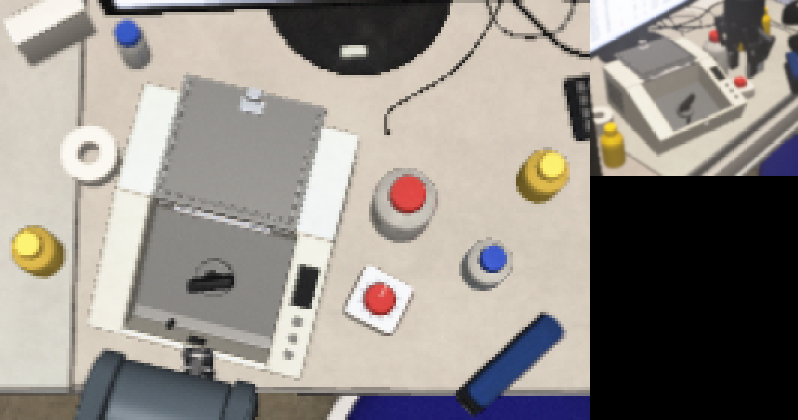

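The hatch lies back on the deck, the plug bar sits at (210,283), the bottle stands at (490,262), and nothing else has moved. The bar looks about 10° short of where I held it, so I'll measure its angle numerically.

Run:
```python
from h import *
c=manip.camera_info("top")
for n in("top3","top9"):
    g=cv2.cvtColor(cv2.imread(f"pics/{n}.png"),cv2.COLOR_BGR2GRAY);m=np.zeros_like(g);m[222:245,248:276]=1
    for thr in(45,60):
        v,u=np.nonzero((g<thr)&(m>0))
        P=np.array([at(c,a,b,.074)[:2] for a,b in zip(u,v)]);
        w,e=np.linalg.eigh(np.cov(P.T));d=e[:,1];print(n,thr,len(u),P.mean(0).round(4),"az %.1f"%(np.degrees(np.arctan2(d[1],d[0]))%180), (np.sqrt(w*12)*1e3).round(1))
```

```text
top3 45 56 [0.5895 0.0144] az 28.3 [15.6 43.3]
top3 60 70 [0.5887 0.0146] az 28.2 [15.7 43.7]
top9 45 50 [0.5887 0.016 ] az 99.7 [16.3 44.2]
top9 60 69 [0.589  0.0147] az 99.1 [15.2 43.5]
```

```bash
python3 -c "
from station import manip
print(manip.sign_off())"
```

```text
the job is handed in; nothing more can be done
None
```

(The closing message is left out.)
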